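# Swing the saucepan handle in and turn its ring off

## Robot

A 6-joint arm with a two-finger parallel gripper is mounted at the origin on the work surface. World frame = base frame: x ahead of the robot, y to its left, z up, the work surface at z = 0. Lengths are in m, angles in degrees, forces in N, time in s.
With the tool pointing down it reaches from about 0.3 to 0.75 m from the base axis. Payload 8.5 kg.
Tool frame: the origin (TCP) lies at the very end of the fingers, on their centre line; the grasp point (between the pads) lies 19 mm behind it; z points along the fingers, y is the line along which they close (so a half turn about z gives the same grasp; the last joint's range is limited). The gripper opens to 85 mm and grips with 20 to 120 N. Pads are 22 mm wide; open, the fingers measure 114 mm over their backs; the gripper's body (76 mm by 85 mm) begins 54 mm behind the grasp point. The pads swing forward as they close: fully open they stand 13 mm farther back than shut.
Start: joints at [-87.107, 21.807, 74.336, -0, 83.858, -12.336], TCP at [0.144, -0.531, 0.231] pointing down, gripper open.
Joint ranges: [-178.18, 178.18], [-50.72, 133.34], [12.68, 142.11], [-81.47, 261.47], [9.98, 163.14], [-165.26, 165.26]. Speed limits (degrees/s): [136.94, 136.94, 180, 180, 180, 180].

## Interface

Orientations are given as a 3x3 rotation matrix whose columns are the frame's x, y, z axes.
In Python, from rig import env gives the robot as it stands.
- The arm moves only by the tool move_arm, never from a script. Its argument "plan" is a list of rows, each a list of 7 numbers: the turn, a rotation vector about the tool's x, y, z in degrees, then the shift along the tool's x, y, z in cm, then the gripper command: -1 is shut, 1 is fully open, values between are in proportion. In form: [[ax, ay, az, tx, ty, tz, jaw], ...]. A call has 1 to 5 rows; each row is the pose to reach, as a shift and turn from the pose commanded when the call began, along the tool's axes at that moment; what a row does not reach only later rows make up. A row lasts 1/10 s, in which the tool goes at most 50 mm and 8.59 degrees, less where a joint would pass 70% of its speed; a pose out of reach is approached as far as the arm can. A call with a gripper value outside its range is refused whole. The fingers move at their own pace and stop on an object; "squeeze" is the grip in N (left out, the last holds). Time passes only in rows, so rows that repeat a pose let the fingers close. It gives the time, the measured TCP pose, the force, the opening and the grip force at its end, in the units of the state.
- env.observe(): the state, without advancing time (a new reading comes with each control period).
- env.get_image(name): name is "side" or "top" or "wrist"; returns a dict with "color" (384x512x3 uint8, red, green, blue), "fov_y" (degrees; the focal length in pixels is half the picture's height over the tangent of half this angle, whatever the lens; pixels are square), "cx", "cy" (the principal point, pixels), "distortion" ([k1, k2, p1, p2, k3] as OpenCV has them; the pictures are not rectified), "R" (3x3) and "t" (3): a world point X has camera coordinates R X + t. Camera axes: x right, y down, z forward; pixel columns grow to the right and rows downward; lengths in m; the calibration is good to about 2 mm. A picture is of the moment at which its call begins. There is no depth.
- env.close_job(): hands the job in; it is judged then, once.
Trained networks look in a picture, given as the dict that the camera call returned (one of the last four; its "shot" number tells which), for a name from the list of things; names that differ only in an ending like _2 or _b are one class to them, and where a whole thing is asked for, a point or a joint stands for the part that bears it (a point fixed in the world has none). Each returns a list of dicts, best first, with "conf" (0 to 1); they miss things now and then, are a little off and sometimes report something else, mostly with a low value. They report only what shows in the picture. A call takes as long as a camera call.
- env.outline_of(target, picture): "mask" (384x512 bool, what is visible of it) and "bbox" ([centre column, centre row, width, height] in pixels, round what is visible of it).
- env.tip_of(target, picture): "pixel" ([column, row] in pixels: a listed point, or the origin of a listed thing).
The state is a dict: "time_s": time; "q": joint angles; "qvel": joint speeds; "joint_efforts": joint torques, N m; "position": TCP position; "tool_rot": TCP orientation; "ft_force": force on the tool from outside, world axes, zero at the start; "wrist_torque": the same for the moment, N m; "grip_width": finger opening in m; "gripper_force": force on a finger pad.
Only numpy, scipy, OpenCV 4.12 (cv2) and the standard library are available. Lean on these libraries where they do the work, as an engineer would, in place of code of your own. Each camera call takes 0.05 s, during which the arm holds its last target. There are 200 camera calls.

## Task

The saucepan on one of the two front rings of the hob has been left with its handle sticking out at the front, over the knobs. Swing the handle inward, turning the pan on the glass without lifting it, until the end of the handle lies over the free patch of glass in the middle of the hob, between the four rings; the pan must finish standing inside its own ring and no other pan may be bumped. Then turn that ring's knob fully off and leave the other knobs as they are.

Things in the scene. Friction and masses are not known exactly. Their poses are not given: they have to be found in the camera images.
- saucepan_center (a point): Centre of the open stainless saucepan (loose, 0.45 to 0.8 kg, 130 mm across, 75 mm high, wall 3 mm, inside floor 6 mm above the glass, base radius 59 mm): on its axis, 37.5 mm above the glass. x axis: from the pan's axis along its one long handle, z up. On left or right front ring. Slides under a few N; pushed sideways at the handle alone, it turns and also drifts a little that way.
- saucepan_handle_end (a point): Far end of the saucepan's handle, 178 mm from the pan's axis, 58 mm above the glass. The steel handle is a level bar: its grip part runs from 85 to 178 mm from the axis, 20 mm wide, 14 mm thick, its middle 58 mm above the glass, clear of the knobs below. At the start it points to the hob's front (towards the robot) within about 25 degrees.
- hob_middle (a point): Middle of the free patch of glass between the four rings, on the glass, marked by four small lamp dots. The hob is a fixed black glass plate 520 mm deep (x axis, to its rear, away from the robot) by 640 mm wide (y axis, to its left), its top 8 mm above the counter. This point has the hob's axes.
- ring_left (a point): Centre of the front left ring (left as seen from the robot), on the glass. Each ring is a thin pale circle of 85 mm radius printed on the glass. Axes of the hob. The front rings are 300 mm apart, the rear rings 215 mm behind them. On the rear rings stand a small milk pan (112 mm across, 62 mm high) and a dark skillet (184 mm across, 40 mm high), handles to the rear: not to be bumped.
- ring_right (a point): Centre of the front right ring, as ring_left.
- casserole_center (a point): Centre of the shallow two-handled stainless pan (loose, 160 mm across, 55 mm high, loop handles reaching to 103 mm from its axis along its x axis, which is about the hob's x) that stands on the other front ring; half-way up. Do not bump.
- knob_left (a joint): Outer left knob, of the front left ring: 140 mm in front of that ring's centre and 20 mm further left. In rad: 0 = off, at its stop, the steel bar's black pointer line then pointing to the hob's rear; grows as it is turned clockwise seen from above (to 4.5), so anticlockwise puts it off. Takes about 0.04 N m; stays where left. Starts on, at 0.9 to 1.4.
- knob_left_grip (a point): Point on the axis of the outer left knob, 22 mm above the glass, in the middle of its grip bar. x axis along the bar towards the pointer. The bar is 46 mm long, 12 mm wide and stands from 9 to 31 mm above the glass on a round skirt of 48 mm diameter.
- knob_left_pointer (a point): Black pointer line on the outer left knob's top, 21 mm from its axis.
- knob_right (a joint): Outer right knob, of the same kind, belonging to the front right ring; 140 mm in front of that ring's centre and 20 mm further right. Same meaning; starts on, at 0.9 to 1.4.
- knob_right_grip (a point): As knob_left_grip, for the outer right knob.
- knob_right_pointer (a point): Black pointer line on the outer right knob's top, 21 mm from its axis.
- knob_rear_left (a joint): Inner left knob, of the rear left ring, 110 mm inward of the outer left one; off (0). Leave alone.
- knob_rear_right (a joint): Inner right knob, of the rear right ring, 110 mm inward of the outer right one; off (0). Leave alone.

How it is judged:
By the outcome, as a careful person would: the job done as asked, in the order asked, and still so for the second after the job is handed in, with the robot touching nothing.
It also fails if it takes over 72 s, if anything falls off the work surface, if the arm or the gripper's body presses on something with over 40 N, if the wrist force passes 120 N, or if a joint passes its speed limit or range.

## Working session

There is one attempt and no reset: what is moved stays moved. The work goes in short steps, Python scripts to look and compute and a tool call to move; the robot and the scene stay as the last step left them, time stands still between calls to the robot, and variables do not carry over. Pictures are saved under pics/ and viewed, at most 10 in all, crops included, and the job is handed in when it is done.

Besides the shell and the picture viewer there is one more tool, called after "Request:" as a command line: name --pt "numbers of a row" for each row, then --argument value for the rest. move_arm: Moves the arm, as the interface text tells. Its arguments: {"type":"object","properties":{"plan":{"type":"array"},"squeeze":{"type":"number"}},"required":["plan"]}

```bash
mkdir -p pics; ls
cat > h.py <<'E'
import numpy as np, cv2
from rig import env
def K(p):
    f=p["color"].shape[0]/2/np.tan(np.radians(p["fov_y"])/2)
    return np.array([[f,0,p["cx"]],[0,f,p["cy"]],[0,0,1.]])
def ray(p,px):
    u=cv2.undistortPoints(np.array([[px]],float),K(p),np.array(p["distortion"],float))[0,0]
    R=np.array(p["R"]);t=np.array(p["t"]); return -R.T@t, R.T@np.array([u[0],u[1],1])
def atz(p,px,z):
    o,d=ray(p,px); return o+d*(z-o[2])/d[2]
def proj(p,X):
    return cv2.projectPoints(np.array(X,float).reshape(-1,1,3),cv2.Rodrigues(np.array(p["R"],float))[0],np.array(p["t"],float),K(p),np.array(p["distortion"],float))[0][:,0]
def save(p,n): cv2.imwrite("pics/"+n,p["color"][:,:,::-1])
E
python3 - <<'E'
from h import *
g=.008
Z=dict(saucepan_center=g+.0375,saucepan_handle_end=g+.058,hob_middle=g,ring_left=g,ring_right=g,casserole_center=g+.0275,knob_left_grip=g+.022,knob_left_pointer=g+.031,knob_right_grip=g+.022,knob_right_pointer=g+.031)
ims=[]
for c in("top","side"):
    p=env.get_image(c);ims.append(p["color"]);print(c)
    for n,z in Z.items():
        for d in env.tip_of(n,p)[:2]: print(n,np.round(d["pixel"],1),round(d["conf"],2),np.round(atz(p,d["pixel"],z),4))
cv2.imwrite("pics/a.png",cv2.resize(np.vstack(ims)[:,:,::-1],None,fx=.78,fy=.78))
print(env.observe())
E
```

```text
pics
top
saucepan_center [311.9 174.4] 0.55 [ 0.5872 -0.112   0.0455]
saucepan_center [324.3 239.1] 0.52 [ 0.4413 -0.1151  0.0455]
saucepan_handle_end [344.7 252.9] 0.61 [ 0.4059 -0.149   0.066 ]
hob_middle [241.2 140.6] 0.64 [0.7005 0.035  0.008 ]
ring_right [334.1 230.3] 0.67 [ 0.4601 -0.147   0.008 ]
casserole_center [181.6 187.1] 0.68 [0.6001 0.1819 0.0355]
knob_left_grip [169.6 245.1] 0.8 [0.475  0.2212 0.03  ]
knob_left_pointer [180.6 244.3] 0.85 [0.4726 0.1954 0.039 ]
knob_right_grip [324.3 240. ] 0.76 [ 0.4403 -0.1174  0.03  ]
knob_right_pointer [334.3 232.6] 0.77 [ 0.4527 -0.1403  0.039 ]
side
saucepan_handle_end [227.4 303. ] 0.68 [ 0.4132 -0.1464  0.066 ]
hob_middle [319.7 194.8] 0.58 [0.6954 0.032  0.008 ]
ring_right [225.2 305.1] 0.25 [ 0.4185 -0.116   0.008 ]
casserole_center [253.2 156.9] 0.85 [0.6113 0.1752 0.0355]
knob_left_grip [185.4 168.6] 0.77 [0.4663 0.2122 0.03  ]
knob_left_grip [189.2 171.5] 0.51 [0.4705 0.1995 0.03  ]
knob_left_pointer [187.5 169.6] 0.56 [0.467  0.1968 0.039 ]
knob_right_grip [241.6 293.8] 0.81 [ 0.4468 -0.1212  0.03  ]
knob_right_pointer [248.8 299.5] 0.91 [ 0.4507 -0.1407  0.039 ]
{'time_s': 1.1, 'q': array([-8.71092086e+01,  2.18062159e+01,  7.43353784e+01,  3.53222955e-04,
        8.38572287e+01, -1.23354749e+01]), 'qvel': array([0.04058542, 0.01882747, 0.05578884, 0.13616964, 0.15556106,
       0.05664773]), 'joint_efforts': array([ 5.40504843e-04, -4.48335958e+01, -2.31474030e+01, -2.46199606e-04,
        4.23363626e-04,  2.02698266e-05]), 'position': array([ 0.1444488 , -0.5306785 ,  0.23132861]), 'tool_rot': array([[ 9.64896370e-01,  2.62630911e-01,  7.15776821e-06],
       [ 2.62630911e-01, -9.64896370e-01, -2.02082882e-05],
       [ 1.59918342e-06,  2.13787551e-05, -1.00000000e+00]]), 'ft_force': array([ 0.99956092,  0.56916903, -0.00260086]), 'wrist_torque': array([-0.04260545,  0.0036472 , -0.00285326]), 'gripper_force': 0.0, 'grip_width': 0.08552839144240464}
```

View pics/a.png

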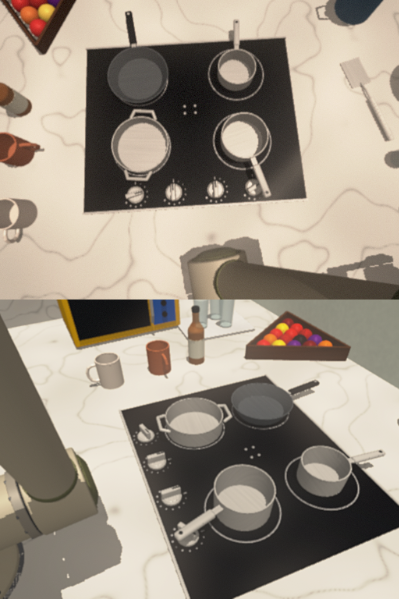

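The pan to turn is on the right front ring. I'll write a planner that prints rows, then approach above the handle.

```bash
cat >> h.py <<'E'
def plan(start,poses):
    """start (x,y,z,yaw); poses list of (x,y,z,yaw,jaw); tool down, yaw=angle of tool x. prints calls of 5 rows"""
    s=np.array(start,float)
    for i in range(0,len(poses),5):
        c,n=np.cos(np.radians(s[3])),np.sin(np.radians(s[3])); rows=[]
        for q in poses[i:i+5]:
            d=np.array(q[:3])-s[:3]
            rows.append([0,0,round(-(q[3]-s[3]),1),round(100*(d[0]*c+d[1]*n),2),round(100*(d[0]*n-d[1]*c),2),round(-100*d[2],2),q[4]])
        print(rows)
        a,x,y,z=rows[-1][2:6]
        s=s+np.array([(x*c+y*n)/100,(x*n-y*c)/100,-z/100,-a])
    print("end",np.round(s,4))
def lin(a,b,n,jaw): return [tuple(np.array(a)+(np.array(b)-np.array(a))*k/n)+(jaw,) for k in range(1,n+1)]
E
python3 - <<'E'
from h import *
a=(.1444,-.5307,.2313,15.2);b=(.4538,-.1385,.15,191.7)
plan(a,lin(a,b,25,.4))
E
```

```text
[[0, 0, np.float64(-7.1), np.float64(1.61), np.float64(-1.19), np.float64(0.33), 0.4], [0, 0, np.float64(-14.1), np.float64(3.21), np.float64(-2.38), np.float64(0.65), 0.4], [0, 0, np.float64(-21.2), np.float64(4.82), np.float64(-3.57), np.float64(0.98), 0.4], [0, 0, np.float64(-28.2), np.float64(6.42), np.float64(-4.76), np.float64(1.3), 0.4], [0, 0, np.float64(-35.3), np.float64(8.03), np.float64(-5.95), np.float64(1.63), 0.4]]
[[0, 0, np.float64(-7.1), np.float64(1.99), np.float64(-0.04), np.float64(0.32), 0.4], [0, 0, np.float64(-14.1), np.float64(3.99), np.float64(-0.08), np.float64(0.65), 0.4], [0, 0, np.float64(-21.2), np.float64(5.99), np.float64(-0.13), np.float64(0.97), 0.4], [0, 0, np.float64(-28.2), np.float64(7.99), np.float64(-0.17), np.float64(1.3), 0.4], [0, 0, np.float64(-35.3), np.float64(9.99), np.float64(-0.21), np.float64(1.62), 0.4]]
[[0, 0, np.float64(-7.1), np.float64(1.65), np.float64(1.11), np.float64(0.33), 0.4], [0, 0, np.float64(-14.1), np.float64(3.31), np.float64(2.23), np.float64(0.65), 0.4], [0, 0, np.float64(-21.2), np.float64(4.96), np.float64(3.35)
[... 408 characters left out ...]
11), np.float64(5.61), np.float64(0.97), 0.4], [0, 0, np.float64(-28.2), np.float64(2.82), np.float64(7.48), np.float64(1.3), 0.4], [0, 0, np.float64(-35.3), np.float64(3.52), np.float64(9.35), np.float64(1.62), 0.4]]
[[0, 0, np.float64(-7.1), np.float64(-0.51), np.float64(1.94), np.float64(0.33), 0.4], [0, 0, np.float64(-14.1), np.float64(-1.01), np.float64(3.87), np.float64(0.65), 0.4], [0, 0, np.float64(-21.2), np.float64(-1.52), np.float64(5.8), np.float64(0.98), 0.4], [0, 0, np.float64(-28.2), np.float64(-2.02), np.float64(7.74), np.float64(1.3), 0.4], [0, 0, np.float64(-35.3), np.float64(-2.53), np.float64(9.67), np.float64(1.63), 0.4]]
end [ 4.538e-01 -1.385e-01  1.500e-01  1.917e+02]
```

Request:
move_arm --pt "0 0 -7.1 1.6 -1.2 0.3 0.4" --pt "0 0 -14.1 3.2 -2.4 0.6 0.4" --pt "0 0 -21.2 4.8 -3.6 1.0 0.4" --pt "0 0 -28.2 6.4 -4.8 1.3 0.4" --pt "0 0 -35.3 8.03 -5.95 1.63 0.4" --squeeze 40

```text
time_s: 1.6
position: [0.2067, -0.4515, 0.2149]
tool_rot: [[0.632, 0.775, 0.0], [0.775, -0.632, -0.0], [-0.0, 0.0, -1.0]]
ft_force: [0.0, -0.9, 0.3]
grip_width: 0.0599
gripper_force: 0.0
```

Request:
move_arm --pt "0 0 -7.1 2.0 0 0.3 0.4" --pt "0 0 -14.1 4.0 -0.1 0.6 0.4" --pt "0 0 -21.2 6.0 -0.1 1.0 0.4" --pt "0 0 -28.2 8.0 -0.2 1.3 0.4" --pt "0 0 -35.3 9.99 -0.21 1.62 0.4"

```text
time_s: 2.1
position: [0.2686, -0.373, 0.1988]
tool_rot: [[0.068, 0.998, 0.0], [0.998, -0.068, -0.0], [-0.0, 0.0, -1.0]]
ft_force: [0.6, -0.4, -0.2]
grip_width: 0.0598
gripper_force: 0.0
```

Request:
move_arm --pt "0 0 -7.1 1.65 1.1 0.3 0.4" --pt "0 0 -14.1 3.3 2.2 0.6 0.4" --pt "0 0 -21.2 5.0 3.3 1.0 0.4" --pt "0 0 -28.2 6.6 4.5 1.3 0.4" --pt "0 0 -35.3 8.27 5.59 1.63 0.4"

```text
time_s: 2.6
position: [0.3305, -0.2947, 0.1825]
tool_rot: [[-0.521, 0.853, 0.0], [0.853, 0.521, -0.0], [-0.0, 0.0, -1.0]]
ft_force: [-0.3, 0.3, -0.3]
grip_width: 0.0601
gripper_force: 0.0
```

Request:
move_arm --pt "0 0 -7.1 0.7 1.9 0.3 0.4" --pt "0 0 -14.1 1.4 3.7 0.6 0.4" --pt "0 0 -21.2 2.1 5.6 1.0 0.4" --pt "0 0 -28.2 2.8 7.5 1.3 0.4" --pt "0 0 -35.3 3.52 9.35 1.62 0.4"

```text
time_s: 3.1
position: [0.3924, -0.2162, 0.1663]
tool_rot: [[-0.919, 0.395, 0.0], [0.395, 0.919, -0.0], [-0.0, -0.0, -1.0]]
ft_force: [0.0, -0.1, 0.1]
grip_width: 0.0597
gripper_force: 0.0
```

Request:
move_arm --pt "0 0 -7.1 -0.5 1.9 0.3 0.4" --pt "0 0 -14.1 -1.0 3.9 0.6 0.4" --pt "0 0 -21.2 -1.5 5.8 1.0 0.4" --pt "0 0 -28.2 -2.0 7.7 1.3 0.4" --pt "0 0 -35.3 -2.53 9.67 1.63 0.4"

```text
time_s: 3.6
position: [0.4542, -0.1377, 0.15]
tool_rot: [[-0.978, -0.208, 0.0], [-0.208, 0.978, -0.0], [-0.0, -0.0, -1.0]]
ft_force: [0.2, -0.1, 0.3]
grip_width: 0.0595
gripper_force: 0.0
```

Run:
```python
from h import *
o=env.observe();print(o["time_s"],o["position"],o["tool_rot"][:,0],o["q"],o["grip_width"])
p=env.get_image("wrist")
for n,z in dict(saucepan_handle_end=.066,saucepan_center=.0455,knob_right_grip=.03).items():
    for d in env.tip_of(n,p)[:2]: print(n,d["pixel"],d["conf"],atz(p,d["pixel"],z))
m=env.outline_of("saucepan_handle_end",p)
if m: print(m[0]["conf"],m[0]["bbox"])
q=p["color"].copy()
for X in[(.586,-.111,.0455),(.4095,-.1477,.066),(.4538,-.1385,.066)]:
    u=proj(p,X)[0];cv2.circle(q,tuple(int(v) for v in u),4,(255,0,0),-1)
p["color"]=q;save(p,"b.png")
```

```text
3.6 [ 0.45418644 -0.13768668  0.150002  ] [-9.78085778e-01 -2.08202240e-01 -1.96718087e-04] [-3.11986595e+01  1.90918924e+01  9.35592154e+01 -5.26877933e-04
  6.73329697e+01 -1.33215475e+02] 0.059511583840467494
saucepan_handle_end [255.4, 148.2] 0.79 [ 0.40980932 -0.1478008   0.066     ]
saucepan_center [255.7, 298.3] 0.85 [ 0.58328736 -0.11065156  0.0455    ]
knob_right_grip [272.5, 178.7] 0.71 [ 0.44294316 -0.12281809  0.03      ]
knob_right_grip [255.3, 299.9] 0.4 [ 0.5990187  -0.10784735  0.03      ]
0.88 [257.9, 242.8, 126.4, 193.1]
```

View pics/b.png

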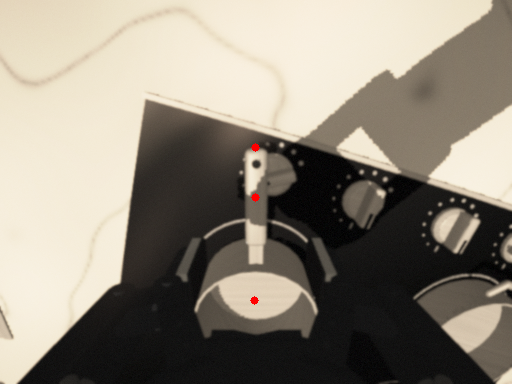

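The handle runs straight up the wrist picture, from (255,148) at its end to the pan at (255,300). My estimates agree with this and the grasp point lies on the bar. Next I descend and grip.

Request:
move_arm --pt "0 0 0 0 0 3 0.4" --pt "0 0 0 0 0 6 0.4" --pt "0 0 0 0 0 8.5 0.4" --pt "0 0 0 0 0 10.1 0.4" --pt "0 0 0 0 0 10.1 0.4"

```text
time_s: 4.35
position: [0.4525, -0.1386, 0.0477]
tool_rot: [[-0.98, -0.201, -0.003], [-0.201, 0.98, 0.002], [0.003, 0.002, -1.0]]
ft_force: [0.2, 0.2, 1.5]
grip_width: 0.0597
gripper_force: 0.0
```

Request:
move_arm --pt "0 0 0 0 0 0 0" --pt "0 0 0 0 0 0 -0.3" --pt "0 0 0 0 0 0 -0.7" --pt "0 0 0 0 0 0 -0.7" --pt "0 0 0 0 0 0 -0.7" --squeeze 40

```text
time_s: 4.85
position: [0.4539, -0.1386, 0.05]
tool_rot: [[-0.979, -0.203, 0.001], [-0.203, 0.979, -0.001], [-0.001, -0.001, -1.0]]
ft_force: [-1.9, -0.3, 6.0]
grip_width: 0.0193
gripper_force: 41.1
```

Run:
```python
from h import *
o=env.observe();print(o["time_s"],o["position"],o["ft_force"],o["grip_width"],o["gripper_force"])
s=(.4542,-.1380,.049,191.9)
c=np.array([.585,-.1105]);r=.1337
P=[]
N=35
for k in range(1,N+1):
    f=191.9+(51-191.9)*k/N; a=np.radians(f)
    P.append((c[0]+r*np.cos(a),c[1]+r*np.sin(a),.049,f,-.7))
plan(s,[tuple(map(float,p)) for p in P])
```

```text
4.85 [ 0.45393322 -0.1386341   0.0499725 ] [-1.94793553 -0.32627207  5.9603116 ] 0.019330134636284142 41.143088936805725
[[0, 0, np.float64(4.0), np.float64(-0.03), np.float64(0.93), np.float64(-0.0), -0.7], [0, 0, np.float64(8.1), np.float64(-0.13), np.float64(1.87), np.float64(-0.0), -0.7], [0, 0, np.float64(12.1), np.float64(-0.29), np.float64(2.79), np.float64(-0.0), -0.7], [0, 0, np.float64(16.1), np.float64(-0.52), np.float64(3.7), np.float64(-0.0), -0.7], [0, 0, np.float64(20.1), np.float64(-0.81), np.float64(4.59), np.float64(-0.0), -0.7]]
[[0, 0, np.float64(4.1), np.float64(-0.03), np.float64(0.94), np.float64(-0.0), -0.7], [0, 0, np.float64(8.1), np.float64(-0.13), np.float64(1.88), np.float64(-0.0), -0.7], [0, 0, np.float64(12.1), np.float64(-0.3), np.float64(2.8), np.float64(-0.0), -0.7], [0, 0, np.float64(16.1), np.float64(-0.53), np.float64(3.71), np.float64(-0.0), -0.7], [0, 0, np.float64(20.2), np.float64(-0.82), np.float64(4.61), np.float64(-0.0), -0.7]]
[[0, 0, np.float64(4.0), np.float64(-0.03), np.float64(0.93), np.float64(-0.0), -0.7], [0, 0, np.float64(8.0), np.
[... 1392 characters left out ...]
3), np.float64(2.8), np.float64(-0.0), -0.7], [0, 0, np.float64(16.1), np.float64(-0.52), np.float64(3.71), np.float64(-0.0), -0.7], [0, 0, np.float64(20.2), np.float64(-0.82), np.float64(4.6), np.float64(-0.0), -0.7]]
[[0, 0, np.float64(4.0), np.float64(-0.03), np.float64(0.94), np.float64(-0.0), -0.7], [0, 0, np.float64(8.0), np.float64(-0.13), np.float64(1.87), np.float64(-0.0), -0.7], [0, 0, np.float64(12.0), np.float64(-0.29), np.float64(2.8), np.float64(-0.0), -0.7], [0, 0, np.float64(16.1), np.float64(-0.52), np.float64(3.71), np.float64(-0.0), -0.7], [0, 0, np.float64(20.1), np.float64(-0.81), np.float64(4.6), np.float64(-0.0), -0.7]]
end [ 6.691e-01 -6.600e-03  4.900e-02  5.100e+01]
```

Request:
move_arm --pt "0 0 0 0 0 -0.1 -0.7" --pt "0 0 0 0 0 -0.1 -0.7" --pt "0 0 0 0 0 -0.1 -0.7"

```text
time_s: 5.15
position: [0.4539, -0.1383, 0.0501]
tool_rot: [[-0.979, -0.203, 0.001], [-0.203, 0.979, -0.0], [-0.0, -0.0, -1.0]]
ft_force: [1.8, 1.2, -0.2]
grip_width: 0.0193
gripper_force: 40.3
```

Vertical force is now neutral. Swing the first step and check.

Request:
move_arm --pt "0 0 4.0 0 0.93 0 -0.7" --pt "0 0 8.1 -0.13 1.87 0 -0.7" --pt "0 0 12.1 -0.29 2.79 0 -0.7" --pt "0 0 16.1 -0.52 3.7 0 -0.7" --pt "0 0 20.1 -0.81 4.6 0 -0.7"

```text
time_s: 5.65
position: [0.4522, -0.0914, 0.0501]
tool_rot: [[-0.989, 0.148, -0.0], [0.148, 0.989, -0.0], [0.0, -0.0, -1.0]]
ft_force: [0.7, -1.0, 0.7]
grip_width: 0.0191
gripper_force: 40.4
```

Smooth and low force; continue.

Request:
move_arm --pt "0 0 4.0 0 0.93 0 -0.7" --pt "0 0 8.1 -0.13 1.87 0 -0.7" --pt "0 0 12.1 -0.3 2.8 0 -0.7" --pt "0 0 16.1 -0.53 3.7 0 -0.7" --pt "0 0 20.1 -0.82 4.6 0 -0.7"

```text
time_s: 6.15
position: [0.4671, -0.047, 0.0502]
tool_rot: [[-0.878, 0.479, -0.0], [0.479, 0.878, -0.0], [0.0, -0.0, -1.0]]
ft_force: [0.4, -1.3, 1.1]
grip_width: 0.0192
gripper_force: 40.4
```

Request:
move_arm --pt "0 0 4.0 0 0.93 0 -0.7" --pt "0 0 8.1 -0.13 1.87 0 -0.7" --pt "0 0 12.1 -0.3 2.8 0 -0.7" --pt "0 0 16.1 -0.53 3.7 0 -0.7" --pt "0 0 20.1 -0.82 4.6 0 -0.7"

```text
time_s: 6.65
position: [0.4956, -0.0105, 0.0501]
tool_rot: [[-0.659, 0.752, -0.002], [0.752, 0.659, -0.0], [0.001, -0.001, -1.0]]
ft_force: [-5.1, -1.5, 5.3]
grip_width: 0.0191
gripper_force: 40.9
```

Request:
move_arm --pt "0 0 4.0 0 0.93 0 -0.7" --pt "0 0 8.1 -0.13 1.87 0 -0.7" --pt "0 0 12.1 -0.3 2.8 0 -0.7" --pt "0 0 16.1 -0.53 3.7 0 -0.7" --pt "0 0 20.1 -0.82 4.6 0 -0.7"

```text
time_s: 7.15
position: [0.5346, 0.0142, 0.0501]
tool_rot: [[-0.36, 0.933, -0.004], [0.933, 0.36, 0.001], [0.002, -0.004, -1.0]]
ft_force: [-8.3, 1.0, 5.9]
grip_width: 0.0192
gripper_force: 41.2
```

Run:
```python
from h import *
o=env.observe();print(o["time_s"],o["position"],o["ft_force"],o["grip_width"],o["gripper_force"],o["q"])
for c in("top",):
    p=env.get_image(c)
    for n,z in dict(saucepan_handle_end=.066,saucepan_center=.0455,hob_middle=.008).items():
        for d in env.tip_of(n,p)[:1]: print(c,n,d["pixel"],d["conf"],atz(p,d["pixel"],z))
p=env.get_image("side");save(p,"c.png")
```

```text
7.15 [0.53462193 0.0141595  0.05007908] [-8.27671127  1.00899486  5.88066478] 0.0191733721678315 41.21088445186615 [-1.11762616e+01  3.20549509e+01  9.10158944e+01  4.13822670e-03
  5.71699806e+01 -3.23090657e+01]
top saucepan_center [309.8, 175.9] 0.72 [ 0.58441028 -0.10682842  0.0455    ]
top hob_middle [243.3, 143.4] 0.87 [0.6928927  0.03091453 0.008     ]
```

View pics/c.png

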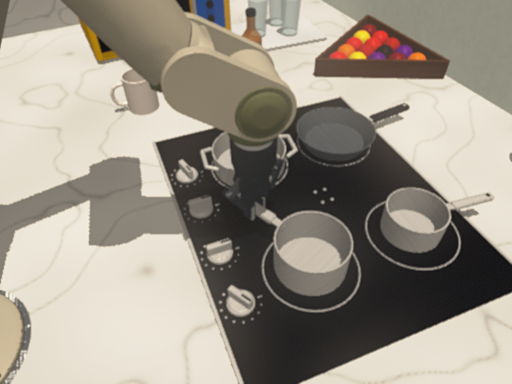

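The side view shows the handle gripped, the pan (312,255) still in its ring, and clear space to the casserole and milk pan. I'll check the static force and relieve the downward press.

Request:
move_arm --pt "0 0 0 0 0 0 -0.7" --pt "0 0 0 0 0 -0.05 -0.7" --pt "0 0 0 0 0 -0.1 -0.7"

```text
time_s: 7.7
position: [0.5355, 0.0136, 0.0506]
tool_rot: [[-0.364, 0.932, -0.002], [0.932, 0.364, 0.0], [0.001, -0.001, -1.0]]
ft_force: [-2.7, 2.5, -1.8]
grip_width: 0.0192
gripper_force: 40.1
```

Request:
move_arm --pt "0 0 4.0 0 0.93 0 -0.7" --pt "0 0 8.1 -0.13 1.87 0 -0.7" --pt "0 0 12.1 -0.3 2.8 0 -0.7" --pt "0 0 16.1 -0.53 3.7 0 -0.7" --pt "0 0 20.1 -0.82 4.6 0 -0.7"

```text
time_s: 8.2
position: [0.5832, 0.0221, 0.0509]
tool_rot: [[-0.02, 1.0, 0.002], [1.0, 0.02, -0.001], [-0.001, 0.002, -1.0]]
ft_force: [2.4, -2.0, -2.5]
grip_width: 0.019
gripper_force: 40.0
```

Request:
move_arm --pt "0 0 4.0 0 0.93 0 -0.7" --pt "0 0 8.1 -0.13 1.87 0 -0.7" --pt "0 0 12.1 -0.3 2.8 0 -0.7" --pt "0 0 16.1 -0.53 3.7 0 -0.7" --pt "0 0 20.1 -0.82 4.6 0 -0.7"

```text
time_s: 8.7
position: [0.6292, 0.0146, 0.0507]
tool_rot: [[0.325, 0.946, 0.001], [0.946, -0.325, -0.001], [-0.001, 0.002, -1.0]]
ft_force: [1.6, -2.7, -3.3]
grip_width: 0.0193
gripper_force: 40.1
```

Request:
move_arm --pt "0 0 4.0 0 0.93 0 -0.7" --pt "0 0 8.1 -0.13 1.87 0 -0.7" --pt "0 0 12.1 -0.3 2.8 0 -0.7" --pt "0 0 16.1 -0.53 3.7 0 -0.7" --pt "0 0 20.1 -0.82 4.6 0 -0.7"

```text
time_s: 9.2
position: [0.6697, -0.0083, 0.0505]
tool_rot: [[0.63, 0.776, 0.001], [0.776, -0.63, -0.002], [-0.001, 0.001, -1.0]]
ft_force: [0.5, -2.5, -1.9]
grip_width: 0.019
gripper_force: 40.1
```

Run:
```python
from h import *
o=env.observe();print(o["time_s"],o["position"],o["ft_force"],o["grip_width"],o["q"])
ims=[]
for c in("top","side","wrist"):
    p=env.get_image(c);ims.append(p["color"][:,:,::-1])
    for n,z in dict(saucepan_handle_end=.066,saucepan_center=.0455,hob_middle=.008).items():
        for d in env.tip_of(n,p)[:1]: print(c,n,d["pixel"],d["conf"],atz(p,d["pixel"],z))
cv2.imwrite("pics/d.png",cv2.resize(np.vstack(ims[1:]),None,fx=.78,fy=.78))
```

```text
9.2 [ 0.66969095 -0.00832848  0.05052087] [ 0.51128521 -2.52422682 -1.9006576 ] 0.01903206667819468 [-10.78385397  42.74991617  67.19476632  -0.08978902  70.00773063
  28.31945072]
top saucepan_center [310.2, 170.0] 0.91 [ 0.59775463 -0.10993105  0.0455    ]
side saucepan_handle_end [325.6, 174.8] 0.71 [0.69950612 0.0277609  0.066     ]
side saucepan_center [315.3, 248.1] 0.81 [ 0.59518316 -0.10492825  0.0455    ]
side hob_middle [321.8, 195.4] 0.97 [0.69834307 0.02853654 0.008     ]
wrist saucepan_handle_end [254.6, 178.3] 0.79 [0.69893904 0.03043369 0.066     ]
wrist hob_middle [259.4, 155.4] 0.6 [0.70162499 0.02862358 0.008     ]
```

View pics/d.png

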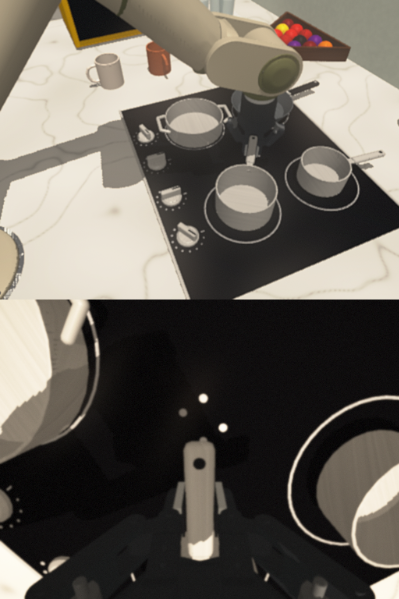

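The handle end is at about (0.699, 0.029) and the hob middle at (0.70, 0.030). The pan centre works out to about (0.587, -0.109), inside its ring. Release and lift.

Request:
move_arm --pt "0 0 0 0 0 0 -0.4" --pt "0 0 0 0 0 0 -0.2" --pt "0 0 0 0 0 0 0.2" --pt "0 0 0 0 0 0 0.2" --pt "0 0 0 0 0 0 0.2"

```text
time_s: 10.3
position: [0.669, -0.0072, 0.0511]
tool_rot: [[0.629, 0.777, 0.0], [0.777, -0.629, 0.0], [0.0, 0.0, -1.0]]
ft_force: [-0.2, 0.5, 0.4]
grip_width: 0.0511
gripper_force: 0.0
```

Request:
move_arm --pt "0 0 0 0 0 -2 0.2" --pt "0 0 0 0 0 -4.5 0.2" --pt "0 0 0 0 0 -7.5 0.2" --pt "0 0 0 0 0 -10.5 0.2" --pt "0 0 0 0 0 -13 0.2"

```text
time_s: 10.8
position: [0.6691, -0.0072, 0.1829]
tool_rot: [[0.629, 0.777, 0.001], [0.777, -0.629, -0.0], [0.001, 0.001, -1.0]]
ft_force: [0.4, -0.5, 0.2]
grip_width: 0.0514
gripper_force: 0.0
```

Run:
```python
from h import *
o=env.observe();print(o["time_s"],o["position"],o["tool_rot"][:,0],o["grip_width"])
a=tuple(o["position"])+(float(np.degrees(np.arctan2(*o["tool_rot"][[1,0],0]))),)
for c in("top","side"):
    p=env.get_image(c)
    for n,z in dict(saucepan_handle_end=.066,knob_right_grip=.03,knob_right_pointer=.039).items():
        for d in env.tip_of(n,p)[:1]: print(c,n,d["pixel"],d["conf"],atz(p,d["pixel"],z))
b=(.443,-.120,.15,111.)
plan(a,lin(a,b,10,.2))
```

```text
10.8 [ 0.66908959 -0.00721065  0.18292263] [6.28949920e-01 7.77445471e-01 7.33145339e-04] 0.05138127163944341
top knob_right_grip [328.8, 241.3] 0.79 [ 0.43611864 -0.12675101  0.03      ]
top knob_right_pointer [335.4, 231.3] 0.56 [ 0.45513191 -0.14314495  0.039     ]
side saucepan_handle_end [324.1, 175.5] 0.79 [0.69575494 0.02736118 0.066     ]
side knob_right_grip [239.9, 293.6] 0.72 [ 0.44443926 -0.11967643  0.03      ]
side knob_right_pointer [255.6, 300.7] 0.98 [ 0.45940297 -0.14734126  0.039     ]
[[0, 0, np.float64(-6.0), np.float64(-2.3), np.float64(-1.05), np.float64(0.33), 0.2], [0, 0, np.float64(-12.0), np.float64(-4.6), np.float64(-2.1), np.float64(0.66), 0.2], [0, 0, np.float64(-18.0), np.float64(-6.9), np.float64(-3.15), np.float64(0.99), 0.2], [0, 0, np.float64(-24.0), np.float64(-9.2), np.float64(-4.19), np.float64(1.32), 0.2], [0, 0, np.float64(-30.0), np.float64(-11.49), np.float64(-5.24), np.float64(1.65), 0.2]]
[[0, 0, np.float64(-6.0), np.float64(-1.47), np.float64(-2.06), np.float64(0.33), 0.2], [0, 0, np.float64(-12.0), np.float64(-2.94), np.float64(-4.12), np.float64(0.65), 0.2], [0, 0, np.float64(-18.0), np.float64(-4.4), np.float64(-6.18), np.float64(0.98), 0.2], [0, 0, np.float64(-24.0), np.float64(-5.87), np.float64(-8.23), np.float64(1.31), 0.2], [0, 0, np.float64(-30.0), np.float64(-7.34), np.float64(-10.29), np.float64(1.64), 0.2]]
end [  0.443   -0.12     0.15   111.0273]
```

Request:
move_arm --pt "0 0 -6 -2.3 -1.05 0.3 0.2" --pt "0 0 -12 -4.6 -2.1 0.6 0.2" --pt "0 0 -18 -6.9 -3.15 1.0 0.2" --pt "0 0 -24 -9.2 -4.2 1.3 0.2" --pt "0 0 -30 -11.5 -5.25 1.65 0.2"

```text
time_s: 11.7
position: [0.5547, -0.0639, 0.1637]
tool_rot: [[0.152, 0.988, -0.001], [0.988, -0.152, 0.0], [0.0, -0.001, -1.0]]
ft_force: [0.6, 0.1, 0.8]
grip_width: 0.0514
gripper_force: 0.0
```

Request:
move_arm --pt "0 0 -6 -1.5 -2.05 0.3 0.2" --pt "0 0 -12 -2.95 -4.1 0.6 0.2" --pt "0 0 -18 -4.4 -6.2 1.0 0.2" --pt "0 0 -24 -5.9 -8.25 1.3 0.2" --pt "0 0 -30 -7.35 -10.3 1.65 0.2"

```text
time_s: 12.2
position: [0.4415, -0.1204, 0.1474]
tool_rot: [[-0.363, 0.932, -0.001], [0.932, 0.363, 0.0], [0.001, -0.001, -1.0]]
ft_force: [0.5, -0.5, -0.3]
grip_width: 0.0511
gripper_force: 0.0
```

Run:
```python
from h import *
o=env.observe();print(o["time_s"],o["position"],o["tool_rot"][:,0],o["grip_width"],o["q"])
p=env.get_image("wrist")
for n,z in dict(knob_right_grip=.03,knob_right_pointer=.039,saucepan_handle_end=.066,saucepan_center=.0455).items():
    for d in env.tip_of(n,p)[:2]: print(n,d["pixel"],d["conf"],atz(p,d["pixel"],z))
m=env.outline_of("knob_right",p); print([(i["conf"],i["bbox"]) for i in m[:3]])
save(p,"e.png")
```

```text
12.2 [ 0.44148323 -0.12041085  0.14743426] [-3.62967783e-01  9.31801422e-01  7.06227624e-04] 0.051121296581480506 [-3.01329412e+01  1.77607272e+01  9.62163599e+01 -2.61542876e-03
  6.60765850e+01 -5.14144675e+01]
knob_right_grip [257.9, 188.9] 0.6 [ 0.44474639 -0.12118603  0.03      ]
knob_right_pointer [257.5, 213.5] 0.75 [ 0.45302011 -0.14354535  0.039     ]
saucepan_handle_end [389.3, 229.0] 0.19 [ 0.57252113 -0.10201871  0.066     ]
saucepan_center [390.0, 230.9] 0.86 [ 0.58907635 -0.10918818  0.0455    ]
[(0.58, [255.0, 187.8, 42.3, 51.7])]
```

View pics/e.png

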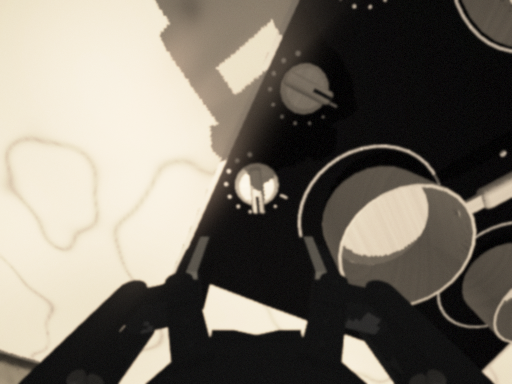

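The knob is at (257,188) with its pointer at (257,213), so the bar is already aligned with the tool's x axis. Its pointer is about 65° clockwise of the off position. Next I descend and grip it.

Request:
move_arm --pt "0 0 0 -0.15 0.25 3 0.2" --pt "0 0 0 -0.15 0.25 6 0.2" --pt "0 0 0 -0.15 0.25 9 0.2" --pt "0 0 0 -0.15 0.25 11.5 0.2" --pt "0 0 0 -0.15 0.25 12.7 0.2"

```text
time_s: 13.0
position: [0.4455, -0.12, 0.019]
tool_rot: [[-0.359, 0.933, -0.002], [0.933, 0.359, 0.001], [0.002, -0.002, -1.0]]
ft_force: [0.3, -0.5, -0.1]
grip_width: 0.0513
gripper_force: 0.0
```

Request:
move_arm --pt "0 0 0 0 0 0 -0.2" --pt "0 0 0 0 0 0 -0.5" --pt "0 0 0 0 0 0 -0.9" --pt "0 0 0 0 0 0 -0.9" --pt "0 0 0 0 0 0 -0.9" --squeeze 30

```text
time_s: 13.5
position: [0.4427, -0.1212, 0.0217]
tool_rot: [[-0.36, 0.933, -0.006], [0.933, 0.36, -0.001], [0.001, -0.006, -1.0]]
ft_force: [-17.5, -10.3, 5.6]
grip_width: 0.0112
gripper_force: 32.4
```

Request:
move_arm --pt "0 0 0 0 -0.15 -0.05 -0.9" --pt "0 0 0 0 -0.25 -0.05 -0.9" --pt "0 0 0 0 -0.25 -0.05 -0.9"

```text
time_s: 13.8
position: [0.4424, -0.1213, 0.0218]
tool_rot: [[-0.359, 0.933, -0.002], [0.933, 0.359, 0.0], [0.001, -0.001, -1.0]]
ft_force: [-5.7, -0.7, -2.3]
grip_width: 0.0113
gripper_force: 31.5
```

Request:
move_arm --pt "0 0 -5 0 0 0 -0.9" --pt "0 0 -10 0 0 0 -0.9" --pt "0 0 -15 0 0 0 -0.9" --pt "0 0 -20 0 0 0 -0.9" --pt "0 0 -25 0 0 0 -0.9"

```text
time_s: 14.3
position: [0.442, -0.1215, 0.0218]
tool_rot: [[-0.723, 0.691, -0.003], [0.691, 0.723, -0.0], [0.002, -0.002, -1.0]]
ft_force: [-10.0, -5.4, -1.6]
grip_width: 0.0113
gripper_force: 31.7
```

Request:
move_arm --pt "0 0 -5 0 0 0 -0.9" --pt "0 0 -10 0 0 0 -0.9" --pt "0 0 -15 0 0 0 -0.9" --pt "0 0 -20 0 0 0 -0.9" --pt "0 0 -25 0 0 0 -0.9"

```text
time_s: 14.8
position: [0.4417, -0.1219, 0.0218]
tool_rot: [[-0.947, 0.321, -0.004], [0.321, 0.947, -0.001], [0.003, -0.002, -1.0]]
ft_force: [-11.4, -8.5, -1.3]
grip_width: 0.0112
gripper_force: 31.7
```

Run:
```python
from h import *
o=env.observe();print(o["time_s"],o["position"],np.degrees(np.arctan2(*o["tool_rot"][[1,0],0])),o["wrist_torque"],o["ft_force"],o["q"][5])
```

```text
14.8 [ 0.44171466 -0.1218804   0.02179253] 161.29096086424622 [-1.23068413  1.95770251 -0.06240497] [-11.42213996  -8.48740265  -1.34408023] -101.37098649608149
```

Request:
move_arm --pt "0 0 -4 0.05 -0.1 0 -0.9" --pt "0 0 -8 0.07 -0.1 0 -0.9" --pt "0 0 -11 0.07 -0.1 0 -0.9" --pt "0 0 -13 0.07 -0.1 0 -0.9" --pt "0 0 -13 0.07 -0.1 0 -0.9"

```text
time_s: 15.3
position: [0.4416, -0.1222, 0.0218]
tool_rot: [[-0.995, 0.102, -0.002], [0.102, 0.995, -0.0], [0.002, -0.0, -1.0]]
ft_force: [-5.8, -2.4, -3.4]
grip_width: 0.0114
gripper_force: 31.4
```

Run:
```python
from h import *
o=env.observe();print(o["time_s"],o["position"],np.degrees(np.arctan2(*o["tool_rot"][[1,0],0])),o["wrist_torque"],o["ft_force"],o["q"][5])
```

```text
15.3 [ 0.44155572 -0.1222138   0.02178919] 174.11796398554003 [-0.39268384  1.05800675  0.04021706] [-5.84030962 -2.37522093 -3.39220714] -114.37189829178173
```

Request:
move_arm --pt "0 0 -1 0 0 0 -0.9" --pt "0 0 -2 0 0 0 -0.9" --pt "0 0 -2 0 0 0 -0.9"

```text
time_s: 15.6
position: [0.4416, -0.1223, 0.0218]
tool_rot: [[-0.998, 0.068, -0.002], [0.068, 0.998, -0.0], [0.002, -0.0, -1.0]]
ft_force: [-6.0, -2.5, -2.7]
grip_width: 0.0106
gripper_force: 31.4
```

Run:
```python
from h import *
o=env.observe();print(o["time_s"],o["position"],np.degrees(np.arctan2(*o["tool_rot"][[1,0],0])),o["wrist_torque"],o["ft_force"],o["q"][5])
```

```text
15.6 [ 0.4415769  -0.12225327  0.02181314] 176.0800049195612 [-0.4617028   1.08289231 -0.04100038] [-5.95483528 -2.53974159 -2.68726828] -116.33548421032346
```

Request:
move_arm --pt "0 0 -1 0 0 0 -0.9" --pt "0 0 -2 0 0 0 -0.9" --pt "0 0 -2 0 0 0 -0.9"

```text
time_s: 15.9
position: [0.4415, -0.1223, 0.0218]
tool_rot: [[-0.999, 0.035, -0.002], [0.035, 0.999, 0.0], [0.002, 0.0, -1.0]]
ft_force: [-5.5, -2.6, -2.3]
grip_width: 0.0112
gripper_force: 35.4
```

Run:
```python
from h import *
o=env.observe();print(o["time_s"],o["position"],np.degrees(np.arctan2(*o["tool_rot"][[1,0],0])),o["wrist_torque"],o["ft_force"],o["q"][5],o["grip_width"])
```

```text
15.9 [ 0.44153235 -0.12226662  0.02182477] 177.9909580338224 [-0.50041926  1.15958775 -0.62283545] [-5.48272501 -2.63117628 -2.32183509] -118.28096086081021 0.011229312332463498
```

Request:
move_arm --pt "0 0 -1 0 0 0 -0.9" --pt "0 0 -2 0 0 0 -0.9" --pt "0 0 -2 0 0 0 -0.9"

```text
time_s: 16.2
position: [0.4416, -0.1223, 0.0219]
tool_rot: [[-1.0, 0.001, -0.001], [0.001, 1.0, 0.0], [0.001, 0.0, -1.0]]
ft_force: [-7.3, -3.5, -2.1]
grip_width: 0.0112
gripper_force: 45.3
```

Run:
```python
from h import *
o=env.observe();print(o["time_s"],o["position"],np.degrees(np.arctan2(*o["tool_rot"][[1,0],0])),o["wrist_torque"],o["ft_force"],o["q"][5],o["grip_width"])
```

```text
16.2 [ 0.4415527  -0.12229666  0.02186276] 179.93531165288962 [-0.49552466  1.19718946 -1.00772061] [-7.26594906 -3.50331667 -2.08230416] -120.24706749927925 0.01116944217812477
```

Torque jumped to 1 N m, so the knob is at its stop. I'll back off slightly, release, lift and check.

Request:
move_arm --pt "0 0 2 0 0 0 -0.9" --pt "0 0 2 0 0 0 -0.6" --pt "0 0 2 0 0 0 -0.3" --pt "0 0 2 0 0 0 0.1" --pt "0 0 2 0 0 0 0.1"

```text
time_s: 16.7
position: [0.4426, -0.1224, 0.0218]
tool_rot: [[-0.999, 0.034, 0.001], [0.034, 0.999, -0.0], [-0.001, -0.0, -1.0]]
ft_force: [-0.1, -0.4, -0.0]
grip_width: 0.0468
gripper_force: 0.0
```

Request:
move_arm --pt "0 0 2 0 0 -2 0.1" --pt "0 0 2 0 0 -5 0.1" --pt "0 0 2 0 0 -9 0.1" --pt "0 0 2 0 0 -13 0.1" --pt "0 0 2 0 0 -13 0.1"

```text
time_s: 17.2
position: [0.4442, -0.1232, 0.1561]
tool_rot: [[-0.998, 0.069, 0.009], [0.069, 0.998, -0.005], [-0.009, -0.004, -1.0]]
ft_force: [0.5, 0.7, -0.7]
grip_width: 0.0474
gripper_force: 0.0
```

Run:
```python
from h import *
o=env.observe();print(o["time_s"],o["position"],o["ft_force"])
ims=[]
for c in("wrist","side"):
    p=env.get_image(c);ims.append(p["color"][:,:,::-1])
    for n,z in dict(saucepan_handle_end=.066,saucepan_center=.0455,hob_middle=.008,knob_right_grip=.03,knob_right_pointer=.039).items():
        for d in env.tip_of(n,p)[:1]: print(c,n,d["pixel"],round(d["conf"],2),atz(p,d["pixel"],z))
cv2.imwrite("pics/f.png",cv2.resize(np.vstack(ims),None,fx=.78,fy=.78))
```

```text
17.2 [ 0.44419037 -0.12324122  0.15605251] [ 0.47970087  0.65669111 -0.6981534 ]
wrist saucepan_handle_end [389.9, 370.7] 0.55 [0.69877917 0.0336461  0.066     ]
wrist saucepan_center [274.1, 301.1] 0.55 [ 0.58879803 -0.11168873  0.0455    ]
wrist hob_middle [369.9, 337.6] 0.59 [0.70414548 0.02965642 0.008     ]
wrist knob_right_pointer [386.7, 368.7] 0.28 [0.73312406 0.04564933 0.039     ]
side saucepan_handle_end [326.2, 173.5] 0.88 [0.70265531 0.03045401 0.066     ]
side saucepan_center [315.4, 247.4] 0.72 [ 0.59614246 -0.10371518  0.0455    ]
side hob_middle [324.9, 194.6] 0.88 [0.70535893 0.02763483 0.008     ]
side knob_right_grip [241.1, 293.5] 0.59 [ 0.44626432 -0.12037377  0.03      ]
side knob_right_pointer [250.3, 291.9] 0.67 [ 0.45873537 -0.12936904  0.039     ]
```

View pics/f.png

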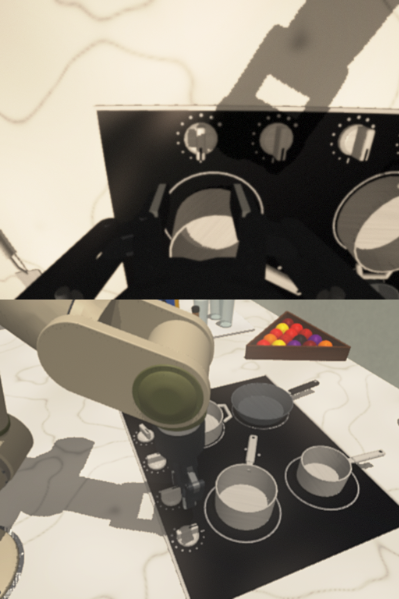

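The wrist view shows the right knob at (200,140), with its pointer towards the hob's rear like its off neighbour at (276,140). The handle end lies on the middle lamps. I'll zoom in to confirm the knob's angle.

Run:
```python
from h import *
p=env.get_image("wrist")
cv2.imwrite("pics/g.png",cv2.resize(p["color"][140:230,210:400,::-1],None,fx=4,fy=4,interpolation=cv2.INTER_CUBIC))
```

```text
(no output)
```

View pics/g.png

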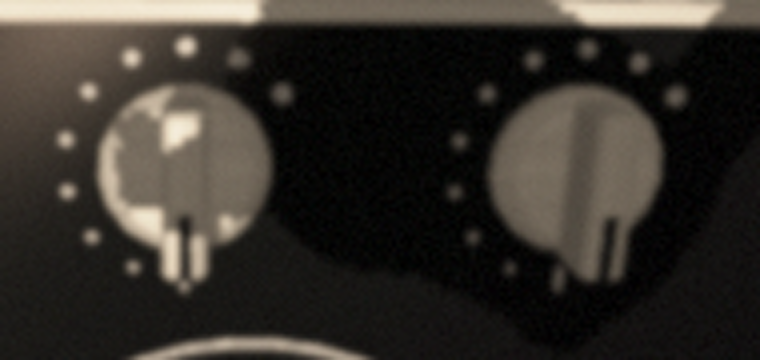

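The knob's pointer at (185,250) lines up with its off mark at (185,285). Handing in.

```bash
python3 -c "
from rig import env
print(env.close_job())"
```

```text
the job is handed in; nothing more can be done
None
```

The saucepan's handle now ends over the middle of the hob, the pan stands inside its front right ring, that ring's knob is turned back to its off stop, and no other pan or knob was touched; the job is handed in.

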